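# Wedge the whetstone tight in its holder

## Task

Get the whetstone ready for sharpening: seat it in the corner of its wooden holder, square against the long fence and the end stop, then lock it there by pushing or tapping the loose wooden wedge, thin end first, into the tapered slot beside the stone until it is jammed tight and stays tight when you let go. Drive it firmly but gently, since forcing the wedge cracks the stone, and leave the spice jar, pepper mill and bowl where they are.

Things in the scene. Friction and masses are not known exactly. Their poses are not given: they have to be found in the camera images.
- holder: Wooden whetstone holder screwed to the worktop: base board 240 (its x) x 134 (y) x 15 mm, origin centred on its underside. On it stand strips 14 mm high (tops at z = 29 mm): a straight fence along the +y side, inner face at y = +45; an end stop at the +x end, inner face at x = +95, y = -15..+45; a slanted rail 18 thick on the -y side, x = -98..+45 mm.
- corner (a point): Where the stone's lower edge corner goes: x = +95, y = +45, z = 15 mm of the holder, where the inner faces of fence and end stop meet the base board. Axes are the holder's. The seated stone fills holder x = -55..+95, y = -5..+45 mm; its origin is then at x = +20, y = +20, z = 15 mm.
- slot (a point): The wedge's slot, between the seated stone's -y side (y = -5) and the slanted rail; point at x = 0, y = -17, z = 15 mm of the holder, same axes. Open above and at its wide -x end, it narrows towards +x by 0.1333 mm per mm like the wedge. The rail was fitted by hand: at x = 0 the slot is 20 mm wide, give or take 2.5.
- stone: Whetstone: plain two-layered block 150 (its x) x 50 (y) x 34 mm, about 0.55 kg, loose; origin centred on its underside. It starts in the holder nearly parallel to it (3 degrees), 2 to 6 mm short of the fence and 8 to 25 mm short of the end stop; its upper 20 mm stand above the strips. It cracks if the wedge presses on its side with more than 28 N.
- wedge: Loose wooden wedge, 0.07 kg, 90 long (its x), 36 mm high, origin on the underside at mid-length. Flat side (goes against the stone): plane y = +12. Slanted side (goes against the slanted rail): from y = -18 at the thick end (x = -45) to y = -6 at the thin end (x = +45). Starts flat on the worktop left or right of the holder, turned up to 60 degrees.
- wedge_tab (a point): Centre of the finger tab on the wedge's top: tab 40 (x) x 16 (y) mm, from z = 36 to 69 mm; the point is at x = -10, y = 0, z = 52 mm of the wedge, same axes. Over the base board the tab's foot is 2 mm above the seated stone's top.
- wedge_tip (a point): Thin end of the wedge, lower edge: x = +45, y = +3, z = 0 mm of the wedge, same axes. With the stone seated and a nominal rail the wedge goes tight with its origin near holder x = -30, y = -17 mm, axes parallel to the holder's; the rail's error shifts that by up to 19 mm along x, so it must be felt.
- wedge_butt (a point): Middle of the flat thick end, the face to push or tap: x = -45, y = -3, z = 18 mm of the wedge; the face is 30 wide and 36 mm high, and stays outside the stone's near end when tight. A push along holder +x of about 25 N jams the wedge within a mm or so; friction then holds it, and some 15 to 50 % of the push stays on the stone after letting go.
- spice_jar: Bystander: amber glass jar, 48 mm across, 85 mm high; origin at the centre of its underside.
- pepper_mill: Bystander: black pepper mill, 56 mm across, 138 mm high; origin at the centre of its underside.
- bowl: Bystander: white bowl, 110 mm across, 50 mm high; origin at the centre of its underside.
There are look-alikes about, which are no part of the job. Leave any pink look-alike of the stone alone.

How it is judged:
At the end, for the whole second after the job is handed in: Stone flat in the corner: within 3 mm of the end stop, 2.5 mm of the fence, 0.03 rad of square. Wedge down in the slot (4 mm), upright and parallel to the holder (0.05 rad), thin end past holder x = -15 mm, released, at rest and still pressing on the stone with over 3 N (contact force between wedge and stone above 3 N and x of stone in the frame of holder above 0.017 m and y of stone in the frame of holder above 0.0175 m and z of stone in the frame of holder below 0.017 m and angle between the x axis of stone and the x axis of holder, either way round below 0.03 rad and x of wedge_tip in the frame of holder above -0.015 m and z of wedge_tip in the frame of holder below 0.019 m and angle between the x axis of wedge and the x axis of holder, either way round below 0.05 rad and angle between wedge's own z axis and vertical below 0.05 rad and linear speed of each of wedge, stone below 0.005 m/s); the robot touches nothing.
It fails at once if the wedge is forced: down in the slot, it presses on the stone with more than 28 N (the stone cracks) (contact force between wedge and stone above 28 N and z of wedge_tip in the frame of holder below 0.019 m).
It fails at once if the spice jar is moved more than 15 mm (distance of spice_jar from where it was at the start of the episode above 0.015 m).
It fails at once if the pepper mill is moved more than 15 mm (distance of pepper_mill from where it was at the start of the episode above 0.015 m).
It fails at once if the bowl is moved more than 15 mm (distance of bowl from where it was at the start of the episode above 0.015 m).
It also fails if it takes over 59 s, if anything falls off the work surface, if the arm or the gripper's body presses on something with over 40 N, if the wrist force passes 120 N, or if a joint passes its speed limit or range.

## Robot

A 6-joint arm with a two-finger parallel gripper is mounted at the origin on the work surface. World frame = base frame: x ahead of the robot, y to its left, z up, the work surface at z = 0. Lengths are in m, angles in rad, forces in N, time in s.
With the tool pointing down it reaches from about 0.225 to 0.875 m from the base axis. Payload 3.4 kg.
Tool frame: the origin (TCP) lies on the centre line of the jaws, within the pads' length; the fingertips stand env.tip_reach ahead of it and the grasp point (between the pads) lies 8 mm behind it (env.tip_reach is the distance from the TCP to the fingertips, in m); z points along the fingers, y is the line along which they close (so a half turn about z gives the same grasp; the last joint's range is limited). The gripper opens to 85 mm and grips with 20 to 120 N. Pads are 22 mm wide; open, the fingers measure 114 mm over their backs; the gripper's body (76 mm by 85 mm) begins 54 mm behind the grasp point. The pads swing forward as they close: fully open they stand 13 mm farther back than shut.
Start: joints at [1.125, 0.276, 1.505, -0, 1.361, -0.121], TCP at [0.184, 0.545, 0.242] pointing down, gripper open.
Joint ranges: [-2.89, 2.89], [-0.75, 2.08], [0.22, 2.7], [-1.18, 4.32], [0.11, 2.71], [-2.7, 2.7]. Speed limits (rad/s): [2.57, 2.57, 3.14, 3.14, 3.14, 3.14].

## Interface

Orientations are given as a unit quaternion [w, x, y, z].
In Python, from bench import env gives the robot as it stands.
- The arm moves only by the tool drive_tool, never from a script. Its argument "series" is a list of rows, each a list of 7 numbers: the opening, from 0 (shut) to 1 (fully open), then the shift along the tool's x, y, z each as a share of 0.15 m, from -1 to 1, then the turn, a rotation vector about the tool's x, y, z each as a share of pi/2 rad, from -1 to 1. In form: [[grip, dx, dy, dz, wx, wy, wz], ...]. A call has 1 to 12 rows; each row is the pose to reach, as a shift and turn from the pose commanded when the call began, along the tool's axes at that moment; what a row does not reach only later rows make up. A row lasts 1/12 s, in which the tool goes at most 41.7 mm and 7.16 degrees, less where a joint would pass 70% of its speed; a pose out of reach is approached as far as the arm can. A call with a number of a shift or a turn outside -1 to 1 is refused whole. A call with a gripper value outside its range is refused whole. The fingers move at their own pace and stop on an object; the grip force is fixed at half the most. Time passes only in rows, so rows that repeat a pose let the fingers close. It gives the time, the measured TCP pose, the force, the opening and the grip force at its end, in the units of the state.
- env.read_state(): the state, without advancing time (a new reading comes with each control period).
- env.read_camera(name): name is "scene" or "side" or "wrist"; returns a dict with "color" (480x640x3 uint8, red, green, blue), "z_map" (480x640 float32, m along the optical axis (not along the pixel's ray), 0 where there is no reading), "intrinsics" (3x3 intrinsics, pixels), "rvec" (rotation vector, rad) and "tvec" (3), from world to camera coordinates, as OpenCV has them. Camera axes: x right, y down, z forward; pixel columns grow to the right and rows downward; lengths in m; the calibration is good to about 2 mm. The wrist camera is an equidistant fisheye: a pixel r from the principal point sees the ray r / f radians off the axis. A picture is of the moment at which its call begins.
- env.job_done(): hands the job in; it is judged then, once.
The state is a dict: "time": time; "joints": joint angles; "qd": joint speeds; "joint_efforts": joint torques, N m; "tcp_pos": TCP position; "tcp_rot": TCP orientation; "force": force on the tool from outside, world axes, zero at the start; "moment": the same for the moment, N m; "gripper_width": opening from 0.0 (shut) to 1.0 (fully open); "finger_force": force on a finger pad.
Only numpy, scipy, OpenCV 4.12 (cv2) and the standard library are available. Lean on these libraries where they do the work, as an engineer would, in place of code of your own. Each camera call takes 0.05 s, during which the arm holds its last target. There are 200 camera calls.

## Working session

There is one attempt and no reset: what is moved stays moved. The work goes in short steps, Python scripts to look and compute and a tool call to move; the robot and the scene stay as the last step left them, time stands still between calls to the robot, and variables do not carry over. Pictures are saved under pics/ and viewed, at most 10 in all, crops included, and the job is handed in when it is done.

Besides the shell and the picture viewer there is one more tool, called after "Call:" in YAML: its name, and indented under it one key for each argument. drive_tool: Moves the arm, as the interface text tells. Shift numbers are shares of 0.15 m and turn numbers shares of pi/2 rad, none past 1 either way. Its arguments: {"type":"object","properties":{"series":{"type":"array","items":{"type":"array","items":{"type":"number"}}}},"required":["series"]}

```bash
mkdir -p pics
cat > h.py <<'E'
import numpy as np,cv2
from bench import env
def snap(n,f):
    c=env.read_camera(n); cv2.imwrite(f'pics/{f}.png',c['color'][:,:,::-1]); np.savez(f'pics/{f}.npz',**c); return c
def pts(c):
    K=c['intrinsics'];R=cv2.Rodrigues(np.array(c['rvec'],float))[0];t=np.array(c['tvec']).ravel()
    v,u=np.mgrid[0:480,0:640];z=c['z_map']
    X=np.stack([(u-K[0,2])/K[0,0]*z,(v-K[1,2])/K[1,1]*z,z],-1)
    P=(X-t)@R; P[z==0]=np.nan
    return P
E
python3 - <<'E'
from h import *
s=env.read_state();print(s,env.tip_reach)
for n in('scene','side'):
    c=snap(n,n);R=cv2.Rodrigues(np.array(c['rvec'],float))[0];print(n,c['intrinsics'],-R.T@np.array(c['tvec']).ravel())
E
```

```text
{'time': 0.0, 'joints': array([ 1.12502800e+00,  2.76585951e-01,  1.50614825e+00,  5.98841014e-07,
        1.36069714e+00, -1.20989189e-01]), 'qd': array([ 0.00100035,  0.00096331, -0.000399  ,  0.00131583,  0.00061252,
        0.00027796]), 'joint_efforts': array([ 7.52911765e-04, -4.16775191e+01, -2.45804465e+01, -8.21192816e-05,
        1.09173870e-02, -3.20277692e-06]), 'tcp_pos': array([0.18325706, 0.54447094, 0.24143883]), 'tcp_rot': array([-2.57330598e-04,  1.61676789e-01,  9.86843337e-01, -8.82594455e-04]), 'force': array([ 0.0424299 ,  0.07705944, -0.80933947]), 'moment': array([ 0.00553163,  0.01037445, -0.02128008]), 'finger_force': 0.0, 'gripper_width': 1.001398318712805} 0.011
scene [[589.88485575   0.         316.37878779]
 [  0.         589.88485575 233.58440118]
 [  0.           0.           1.        ]] [1.18149693 0.55826997 0.8293943 ]
side [[463.87893801   0.         319.0192811 ]
 [  0.         463.87893801 242.36182193]
 [  0.           0.           1.        ]] [0.49501291 0.70450868 0.712937  ]
```

View pics/scene.png

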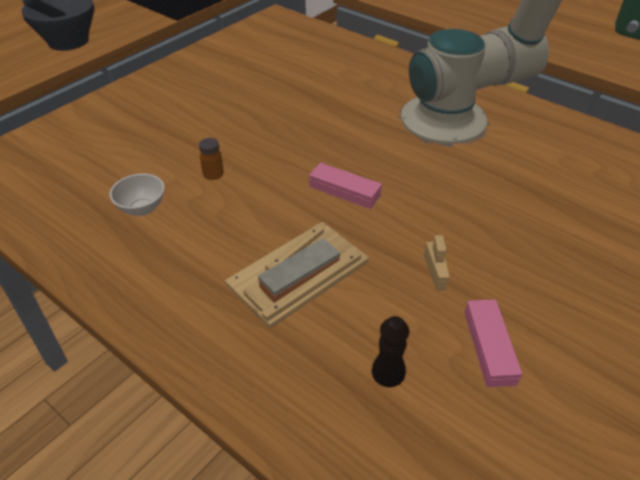

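View pics/side.png

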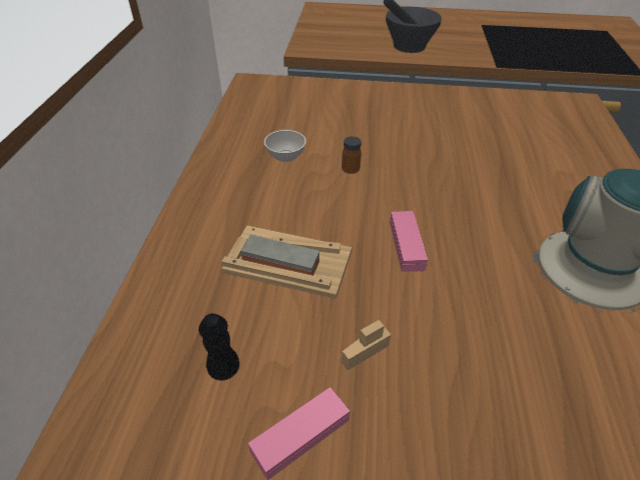

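```bash
cat > ortho.py <<'E'
from h import *
def ortho(c,x0,x1,y0,y1,zp,s=1000):
    # image: columns=world x, rows = -y, homography at plane zp
    R=cv2.Rodrigues(np.array(c['rvec'],float))[0];t=np.array(c['tvec']).ravel();K=c['intrinsics']
    H=K@np.column_stack([R[:,0],R[:,1],R[:,2]*zp+t])
    A=np.array([[1/s,0,x0],[0,-1/s,y1],[0,0,1]])
    return cv2.warpPerspective(c['color'],H@A,(int((x1-x0)*s),int((y1-y0)*s)),flags=cv2.INTER_CUBIC|cv2.WARP_INVERSE_MAP)
E
python3 - <<'E'
from h import *
from ortho import *
for n in('scene','side'):
    c=dict(np.load(f'pics/{n}.npz'));P=pts(c)
    q={'scene':dict(holder=(310,245),stone=(300,265),wedge=(440,275),tab=(440,243),mill=(390,370),jar=(210,165),bowl=(137,195)),
       'side':dict(holder=(340,275),stone=(280,252),wedge=(360,348),tab=(373,330),mill=(222,360),jar=(351,160),bowl=(285,150))}[n]
    for k,(u,v) in q.items(): print(n,k,P[v,u].round(3))
E
```

```text
scene holder [0.594 0.062 0.052]
scene stone [0.642 0.078 0.05 ]
scene wedge [0.492 0.281 0.036]
scene tab [0.456 0.253 0.072]
scene mill [0.717 0.324 0.041]
scene jar [ 0.538 -0.267  0.045]
scene bowl [ 0.682 -0.344  0.014]
side holder [0.518 0.094 0.017]
side stone [0.64  0.076 0.049]
side wedge [0.471 0.27  0.036]
side tab [0.452 0.254 0.069]
side mill [0.692 0.326 0.048]
side jar [ 0.521 -0.269  0.041]
side bowl [ 0.701 -0.335  0.012]
```

Run:
```python
from ortho import *
a=[ortho(dict(np.load(f'pics/{n}.npz')),.48,.80,-.02,.17,z,1250) for n,z in(('scene',.029),('side',.029))]
b=[ortho(dict(np.load(f'pics/{n}.npz')),.40,.56,.18,.34,z,1250) for n,z in(('scene',.036),('side',.036))]
im=np.zeros((600,800,3),np.uint8)
im[:a[0].shape[0],:400]=a[0];im[:a[0].shape[0],400:]=a[1]
im[300:500,:200]=b[0];im[300:500,400:600]=b[1]
cv2.imwrite('pics/o1.png',im[:,:,::-1])
```

```text
(no output)
```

View pics/o1.png

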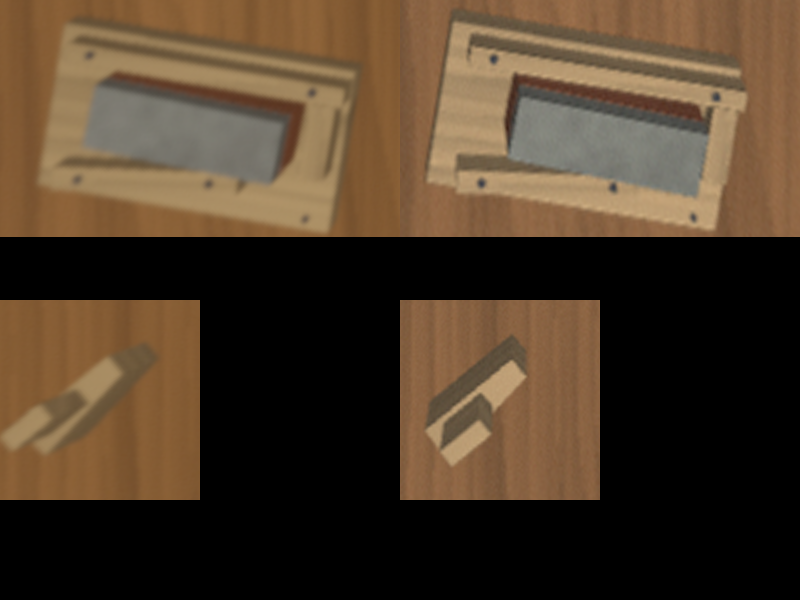

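```bash
cat >> h.py <<'E'
from scipy.spatial.transform import Rotation as Ro
def plan(xyz,yawy):
    s=env.read_state();w,x,y,z=s['tcp_rot'];R=Ro.from_quat([x,y,z,w])
    th=np.radians(yawy); Yv=np.array([np.cos(th),np.sin(th),0]);Zv=np.array([0,0,-1.]);Xv=np.cross(Yv,Zv)
    T=Ro.from_matrix(np.column_stack([Xv,Yv,Zv]))
    d=R.inv().apply(np.array(xyz)-s['tcp_pos'])/.15; w=(R.inv()*T).as_rotvec()/(np.pi/2)
    print('tcp',s['tcp_pos'].round(4),'yawy',np.degrees(np.arctan2(*R.as_matrix()[1::-1,1])).round(2),'F',s['force'].round(1),'t',round(s['time'],2),'row',d.round(3),w.round(3))
E
python3 -c "
from h import *
plan((.46,.25,.26),130)"
```

```text
tcp [0.1833 0.5445 0.2415] yawy 71.39 F [-0.3 -0.1  0.2] t 0.1 row [-2.375 -1.272 -0.121] [-0.001 -0.001 -0.651]
```

Call:
drive_tool:
  series:
    - [1,-0.25,-0.13,-0.04,0,0,0]
    - [1,-0.5,-0.26,-0.08,0,0,0]
    - [1,-0.75,-0.4,-0.12,0,0,0]
    - [1,-1,-0.54,-0.12,0,0,0]
    - [1,-1,-0.54,-0.12,0,0,0]

```text
time: 0.52
tcp_pos: [0.3036, 0.4158, 0.2604]
tcp_rot: [0.002, 0.164, 0.986, -0.001]
force: [-0.3, 0.9, -0.5]
gripper_width: 0.999
finger_force: 0.0
```

Call:
drive_tool:
  series:
    - [1,-0.25,-0.13,0,0,0,0]
    - [1,-0.5,-0.26,0,0,0,0]
    - [1,-0.75,-0.4,0,0,0,0]
    - [1,-1,-0.54,0,0,0,0]
    - [1,-1,-0.54,0,0,0,0]

```text
time: 0.93
tcp_pos: [0.4203, 0.2911, 0.2598]
tcp_rot: [0.002, 0.165, 0.986, -0.002]
force: [-0.8, 0.2, -0.2]
gripper_width: 1.003
finger_force: 0.0
```

Call:
drive_tool:
  series:
    - [1,-0.19,-0.1,0,0,0,-0.08]
    - [1,-0.37,-0.2,0,0,0,-0.16]
    - [1,-0.37,-0.2,0,0,0,-0.24]
    - [1,-0.37,-0.2,0,0,0,-0.32]
    - [1,-0.37,-0.2,0,0,0,-0.4]
    - [1,-0.37,-0.2,0,0,0,-0.48]
    - [1,-0.37,-0.2,0,0,0,-0.56]
    - [1,-0.37,-0.2,0,0,0,-0.65]
    - [1,-0.37,-0.2,0,0,0,-0.65]
    - [1,-0.37,-0.2,0,0,0,-0.65]

```text
time: 1.77
tcp_pos: [0.4587, 0.25, 0.26]
tcp_rot: [-0.0, -0.34, 0.94, 0.0]
force: [1.3, -0.6, -0.4]
gripper_width: 0.998
finger_force: 0.0
```

Run:
```python
from h import *
plan((.46,.25,.26),130)
c=snap('wrist','w1');R=cv2.Rodrigues(np.array(c['rvec'],float))[0];print(c['intrinsics'],R.round(3),-R.T@np.array(c['tvec']).ravel())
```

```text
tcp [0.4587 0.25   0.26  ] yawy 129.79 F [ 1.3 -0.6 -0.4] t 1.77 row [-0.007 -0.005 -0.   ] [ 0.    -0.    -0.002]
[[371.64829954   0.         322.47873495]
 [  0.         371.64829954 242.32985399]
 [  0.           0.           1.        ]] [[-0.639  0.769  0.002]
 [ 0.73   0.606  0.316]
 [ 0.242  0.203 -0.949]] [0.39631811 0.19861442 0.39207668]
```

View pics/w1.png

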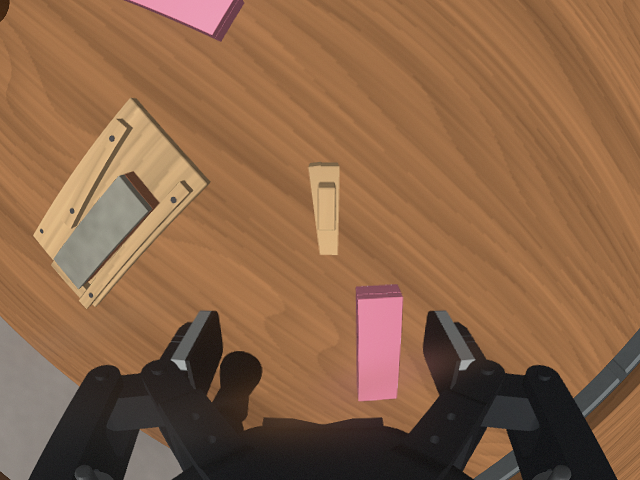

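```bash
cat >> h.py <<'E'
def wpts(c):
    K=c['intrinsics'];R=cv2.Rodrigues(np.array(c['rvec'],float))[0];t=np.array(c['tvec']).ravel()
    v,u=np.mgrid[0:480,0:640].astype(float);n=cv2.fisheye.undistortPoints(np.stack([u,v],-1).reshape(-1,1,2),K,np.zeros(4)).reshape(480,640,2)
    z=c['z_map'];X=np.concatenate([n*z[...,None],z[...,None]],-1);P=(X-t)@R;P[z==0]=np.nan;return P
def rect(P,z0,z1,x0,x1,y0,y1):
    Q=P.reshape(-1,3);m=(Q[:,2]>z0)&(Q[:,2]<z1)&(Q[:,0]>x0)&(Q[:,0]<x1)&(Q[:,1]>y0)&(Q[:,1]<y1);Q=Q[m]
    r=cv2.minAreaRect((Q[:,:2]*1000).astype(np.float32));return len(Q),np.median(Q[:,2]).round(4),np.round(r[0],1),np.round(r[1],1),round(r[2],2)
E
python3 - <<'E'
from h import *
P=wpts(dict(np.load('pics/w1.npz')))
print('table',np.nanmedian(P[60:120,300:400,2]))
print('tab',rect(P,.06,.075,.38,.56,.18,.34))
print('wtop',rect(P,.031,.041,.38,.56,.18,.34))
print('base',rect(P,.011,.06,.46,.82,-.05,.18))
print('strips',rect(P,.026,.032,.46,.82,-.05,.18))
print('stone',rect(P,.045,.053,.46,.82,-.05,.18))
P2=pts(dict(np.load('pics/side.npz')))
print('side stone',rect(P2,.045,.053,.46,.82,-.05,.18));print('side base',rect(P2,.011,.06,.46,.82,-.05,.18))
print('side tab',rect(P2,.06,.075,.38,.56,.18,.34))
E
```

```text
table 0.0005167256692342485
tab (788, np.float64(0.0692), array([452.5, 250.2]), array([39.6, 16.2]), 39.51)
wtop (1316, np.float64(0.0364), array([459.9, 256.7]), array([91.9, 28.3]), 43.18)
base (18144, np.float64(0.0275), array([627.1,  57.8]), array([135.3, 242.2]), 80.35)
strips (4307, np.float64(0.029), array([638.9,  64.3]), array([118.5, 225.3]), 83.8)
stone (4600, np.float64(0.049), array([639.4,  73.6]), array([ 51. , 151.1]), 78.25)
side stone (1451, np.float64(0.0496), array([640.9,  72.8]), array([ 53.9, 150.3]), 78.48)
side base (5684, np.float64(0.029), array([627.9,  57.2]), array([137.7, 240.5]), 80.08)
side tab (250, np.float64(0.0687), array([453.6, 249.6]), array([40.2, 16.9]), 38.77)
```

```bash
cat >> h.py <<'E'
O=np.array([.6272,.0577]);HY=-9.7
A=Ro.from_euler('z',HY,degrees=True).as_matrix()[:2,:2]
def W(x,y,z): return (*(O+A@np.array([x,y])/1000),z/1000)
def Hc():
    p=env.read_state()['tcp_pos'];print('holder mm',(A.T@(p[:2]-O)*1000).round(1),(p[2]*1000).round(1))
E
python3 -c "
from h import *
plan(W(-95,20,120),90+HY);plan(W(-95,20,36),90+HY)"
```

```text
tcp [0.4588 0.2499 0.26  ] yawy 129.76 F [ 0.1  0.2 -0.3] t 1.82 row [ 0.266 -1.136  0.933] [ 0.   -0.    0.55]
tcp [0.4588 0.2499 0.26  ] yawy 129.76 F [ 0.1  0.2 -0.3] t 1.82 row [ 0.266 -1.136  1.493] [ 0.   -0.    0.55]
```

Call:
drive_tool:
  series:
    - [0,0.06,-0.25,0,0,0,0.07]
    - [0,0.13,-0.5,0.2,0,0,0.15]
    - [0,0.19,-0.75,0.4,0,0,0.22]
    - [0,0.266,-1,0.6,0,0,0.3]
    - [0,0.266,-1,0.8,0,0,0.38]
    - [0,0.266,-1,0.93,0,0,0.46]
    - [0,0.266,-1,0.93,0,0,0.55]
    - [0,0.266,-1,0.93,0,0,0.55]
    - [0,0.266,-1,0.93,0,0,0.55]

```text
time: 2.57
tcp_pos: [0.5251, 0.109, 0.1207]
tcp_rot: [0.0, 0.084, 0.997, 0.0]
force: [0.2, -0.5, 0.1]
gripper_width: 0.005
finger_force: 0.0
```

```bash
python3 -c "
from h import *
plan(W(-95,20,36),90+HY)"
```

```text
tcp [0.5251 0.109  0.1207] yawy 80.42 F [ 0.2 -0.5  0.1] t 2.57 row [-0.095 -0.089  0.565] [0.    0.    0.001]
```

Call:
drive_tool:
  series:
    - [0,-0.095,-0.09,0,0,0,0]
    - [0,-0.095,-0.09,0.25,0,0,0]
    - [0,-0.095,-0.09,0.45,0,0,0]
    - [0,-0.095,-0.09,0.565,0,0,0]
    - [0,-0.095,-0.09,0.565,0,0,0]

```text
time: 2.98
tcp_pos: [0.5345, 0.0935, 0.0338]
tcp_rot: [-0.003, 0.083, 0.997, -0.0]
force: [-0.4, 0.9, 0.7]
gripper_width: -0.003
finger_force: 0.0
```

Call:
drive_tool:
  series:
    - [0,-0.06,0,0,0,0,0]
    - [0,-0.1,0,0,0,0,0]
    - [0,-0.12,0,0,0,0,0]
    - [0,-0.14,0,0,0,0,0]
    - [0,-0.15,0,0,0,0,0]
    - [0,-0.15,0,0,0,0,0]

```text
time: 3.48
tcp_pos: [0.5573, 0.0898, 0.0372]
tcp_rot: [-0.002, 0.084, 0.996, 0.0]
force: [-6.0, 1.7, 4.3]
gripper_width: 0.001
finger_force: 2.7
```

```bash
python3 -c "
from h import *
Hc();plan(W(-77,20,36),90+HY);c=snap('side','s2');P=pts(c);print(rect(P,.045,.053,.56,.82,-.05,.18))"
```

```text
holder mm [-74.3  19.9] 37.2
tcp [0.5573 0.0898 0.0372] yawy 80.39 F [-6.   1.7  4.3] t 3.48 row [0.018 0.001 0.008] [ 0.    -0.002  0.001]
(1329, np.float64(0.0497), array([637.4,  74.1]), array([ 53.1, 161.2]), 78.27)
```

Call:
drive_tool:
  series:
    - [0,-0.01,0,0,0,0,0]
    - [0,-0.02,0,0,0,0,0]
    - [0,-0.03,0,0,0,0,0]
    - [0,-0.035,0,0,0,0,0]
    - [0,-0.04,0,0,0,0,0]
    - [0,-0.04,0,0,0,0,0]

```text
time: 4.03
tcp_pos: [0.5623, 0.0888, 0.0372]
tcp_rot: [-0.002, 0.084, 0.996, 0.0]
force: [-7.4, 1.7, 4.7]
gripper_width: 0.002
finger_force: 3.3
```

```bash
python3 -c "
from h import *
Hc();"
```

```text
holder mm [-69.2  19.7] 37.2
```

Call:
drive_tool:
  series:
    - [0,-0.007,0,0,0,0,0]
    - [0,-0.014,0,0,0,0,0]
    - [0,-0.02,0,0,0,0,0]
    - [0,-0.02,0,0,0,0,0]

```text
time: 4.37
tcp_pos: [0.5654, 0.0882, 0.0371]
tcp_rot: [-0.002, 0.084, 0.996, 0.0]
force: [-6.8, -0.1, 5.2]
gripper_width: -0.001
finger_force: 3.2
```

Call:
drive_tool:
  series:
    - [0,-0.007,0,0,0,0,0]
    - [0,-0.014,0,0,0,0,0]
    - [0,-0.014,0,0,0,0,0]

```text
time: 4.62
tcp_pos: [0.5654, 0.0882, 0.0371]
tcp_rot: [-0.004, 0.084, 0.996, 0.0]
force: [-9.6, 1.8, 9.1]
gripper_width: -0.001
finger_force: 5.1
```

```bash
python3 -c "
from h import *
Hc()
s=env.read_state();print(s['force'])"
```

```text
holder mm [-66.   19.7] 37.1
[-9.59927484  1.81603821  9.07513245]
```

Call:
drive_tool:
  series:
    - [0,0.1,0,0,0,0,0]
    - [0,0.1,0,-0.25,0,0,0]
    - [0,0.1,-0.2,-0.4,0,0,0]
    - [0,-0.15,-0.4,-0.4,0,0,0]
    - [0,-0.4,-0.42,-0.4,0,0,0]
    - [0,-0.57,-0.42,-0.3,0,0,0]
    - [0,-0.57,-0.42,-0.15,0,0,0]
    - [0,-0.57,-0.42,-0.06,0,0,0]
    - [0,-0.57,-0.42,-0.06,0,0,0]

```text
time: 5.37
tcp_pos: [0.6426, 0.0108, 0.0429]
tcp_rot: [-0.002, 0.084, 0.996, 0.0]
force: [-0.8, 0.3, -0.1]
gripper_width: -0.001
finger_force: 0.0
```

```bash
python3 -c "
from h import *
Hc();plan(W(20,-30,45),90+HY);c=snap('side','s3');P=pts(c);print(rect(P,.045,.053,.6,.82,-.05,.18))"
```

```text
holder mm [ 23.  -43.6] 42.9
tcp [0.6426 0.0108 0.0429] yawy 80.37 F [-0.8  0.3 -0.1] t 5.37 row [ 0.02   0.091 -0.014] [-0.    -0.002  0.001]
(1238, np.float64(0.0495), array([655.4,  48.4]), array([ 95.4, 131.2]), 78.79)
```

Call:
drive_tool:
  series:
    - [0,0,0.04,0,0,0,0]
    - [0,0,0.08,0,0,0,0]
    - [0,0,0.1,0,0,0,0]
    - [0,0,0.11,0,0,0,0]
    - [0,0,0.12,0,0,0,0]
    - [0,0,0.12,0,0,0,0]

```text
time: 5.92
tcp_pos: [0.6467, 0.0295, 0.0456]
tcp_rot: [0.0, 0.083, 0.997, 0.0]
force: [-0.5, -0.3, 0.1]
gripper_width: 0.001
finger_force: 0.0
```

Call:
drive_tool:
  series:
    - [0,0,0.01,0,0,0,0]
    - [0,0,0.02,0,0,0,0]
    - [0,0,0.03,0,0,0,0]
    - [0,0,0.04,0,0,0,0]
    - [0,0,0.04,0,0,0,0]

```text
time: 6.33
tcp_pos: [0.6479, 0.0341, 0.0451]
tcp_rot: [0.0, 0.084, 0.996, -0.001]
force: [0.4, -4.3, -0.4]
gripper_width: 0.002
finger_force: 2.0
```

```bash
python3 -c "
from h import *
Hc()"
```

```text
holder mm [ 24.3 -19.8] 45.1
```

Call:
drive_tool:
  series:
    - [0,0,0.01,0,0,0,0]
    - [0,0,0.02,0,0,0,0]
    - [0,0,0.03,0,0,0,0]
    - [0,0,0.03,0,0,0,0]

```text
time: 6.67
tcp_pos: [0.6484, 0.0354, 0.0454]
tcp_rot: [0.0, 0.083, 0.997, -0.003]
force: [-0.7, -12.7, 1.6]
gripper_width: -0.002
finger_force: 6.3
```

Call:
drive_tool:
  series:
    - [0,0,0.01,0,0,0,0]
    - [0,0,0.02,0,0,0,0]
    - [0,0,0.02,0,0,0,0]

```text
time: 6.92
tcp_pos: [0.6485, 0.0357, 0.0458]
tcp_rot: [0.0, 0.082, 0.997, -0.006]
force: [-2.3, -19.7, 4.1]
gripper_width: -0.002
finger_force: 9.7
```

```bash
python3 -c "
from h import *
Hc()"
```

```text
holder mm [ 24.7 -18.1] 45.8
```

Call:
drive_tool:
  series:
    - [0,0,-0.1,0,0,0,0]
    - [0,0,-0.2,-0.1,0,0,0]
    - [0,0,-0.2,-0.3,0,0,0]
    - [0.5,0.25,0,-0.55,0,0,0]
    - [0.5,0.5,0.25,-0.55,0,0,0]
    - [0.5,0.75,0.5,-0.55,0,0,0]
    - [0.5,0.95,0.75,-0.55,0,0,-0.08]
    - [0.5,0.95,0.95,-0.55,0,0,-0.16]
    - [0.5,0.95,0.95,-0.55,0,0,-0.24]
    - [0.5,0.95,0.95,-0.55,0,0,-0.32]
    - [0.5,0.95,0.95,-0.55,0,0,-0.32]

```text
time: 7.83
tcp_pos: [0.5309, 0.209, 0.1276]
tcp_rot: [0.0, -0.169, 0.986, 0.001]
force: [0.1, 0.4, -0.4]
gripper_width: 0.505
finger_force: 0.0
```

```bash
python3 -c "
from h import *
plan((.4525,.2502,.11),129.5);c=snap('side','s4');P=pts(c);print(rect(P,.045,.053,.54,.82,-.05,.18),rect(P,.011,.06,.46,.82,-.05,.18),np.array(W(20,20,0)))"
```

```text
tcp [0.5309 0.209  0.1276] yawy 109.48 F [ 0.1  0.4 -0.4] t 7.83 row [0.401 0.433 0.118] [ 0.001  0.    -0.222]
(1448, np.float64(0.0496), array([650.6,  73.9]), array([ 53.2, 150.1]), 80.41) (4479, np.float64(0.0302), array([628.2,  57.8]), array([137.5, 240.2]), 79.94) [0.65028386 0.07404428 0.        ]
```

Call:
drive_tool:
  series:
    - [0.5,0.2,0.22,0,0,0,-0.07]
    - [0.5,0.4,0.433,0.06,0,0,-0.15]
    - [0.5,0.4,0.433,0.118,0,0,-0.222]
    - [0.5,0.4,0.433,0.118,0,0,-0.222]
    - [0.5,0.4,0.433,0.118,0,0,-0.222]

```text
time: 8.3
tcp_pos: [0.4544, 0.2477, 0.1098]
tcp_rot: [0.0, -0.333, 0.943, 0.0]
force: [0.5, 1.2, 0.8]
gripper_width: 0.5
finger_force: 0.0
```

```bash
python3 -c "
from h import *
plan((.4525,.2502,.052),129.5)"
```

```text
tcp [0.4544 0.2477 0.1098] yawy 128.87 F [0.5 1.2 0.8] t 8.3 row [-0.001  0.021  0.385] [-0.     0.    -0.007]
```

Call:
drive_tool:
  series:
    - [0.5,0,0.021,0.15,0,0,-0.007]
    - [0.5,0,0.021,0.3,0,0,-0.007]
    - [0.5,0,0.021,0.38,0,0,-0.007]
    - [0.5,0,0.021,0.385,0,0,-0.007]
    - [0,0,0.021,0.385,0,0,-0.007]
    - [0,0,0.021,0.385,0,0,-0.007]
    - [0,0,0.021,0.385,0,0,-0.007]
    - [0,0,0.021,0.385,0,0,-0.007]
    - [0,0,0.021,0.385,0,0,-0.007]
    - [0,0,0.021,0.385,0,0,-0.007]

```text
time: 9.13
tcp_pos: [0.4533, 0.2509, 0.0533]
tcp_rot: [0.002, -0.34, 0.94, -0.0]
force: [0.5, -1.6, 4.8]
gripper_width: 0.173
finger_force: 59.5
```

```bash
python3 -c "
from h import *
plan((.4525,.2502,.152),129.5)"
```

```text
tcp [0.4533 0.2509 0.0533] yawy 129.79 F [ 0.5 -1.6  4.8] t 9.13 row [ 0.005 -0.001 -0.658] [-0.001  0.002  0.003]
```

Call:
drive_tool:
  series:
    - [0,0,0,-0.2,0,0,0]
    - [0,0,0,-0.4,0,0,0]
    - [0,0,0,-0.55,0,0,0]
    - [0,0,-0.2,-0.55,0,0,0]
    - [0,0,-0.4,-0.55,0,0,0.07]
    - [0,0,-0.6,-0.55,0,0,0.14]
    - [0,0,-0.8,-0.55,0,0,0.21]
    - [0,0,-0.9,-0.55,0,0,0.28]
    - [0,0,-0.9,-0.55,0,0,0.35]
    - [0,0,-0.9,-0.55,0,0,0.42]
    - [0,0,-0.9,-0.55,0,0,0.49]
    - [0,0,-0.9,-0.55,0,0,0.55]

```text
time: 10.13
tcp_pos: [0.5378, 0.1467, 0.1343]
tcp_rot: [-0.001, 0.087, 0.996, 0.0]
force: [0.9, -0.1, -0.4]
gripper_width: 0.181
finger_force: 58.8
```

```bash
python3 -c "
from h import *
plan(W(-76,-19,110),90+HY)"
```

```text
tcp [0.5378 0.1467 0.1343] yawy 79.97 F [ 0.9 -0.1 -0.4] t 10.13 row [-0.184 -0.61   0.162] [-0.    -0.001 -0.004]
```

Call:
drive_tool:
  series:
    - [0,-0.06,-0.2,0.05,0,0,-0.004]
    - [0,-0.12,-0.4,0.1,0,0,-0.004]
    - [0,-0.184,-0.61,0.162,0,0,-0.004]
    - [0,-0.184,-0.61,0.162,0,0,-0.004]
    - [0,-0.184,-0.61,0.162,0,0,-0.004]
    - [0,-0.184,-0.61,0.162,0,0,-0.004]

```text
time: 10.63
tcp_pos: [0.5498, 0.0523, 0.1101]
tcp_rot: [-0.001, 0.082, 0.997, 0.0]
force: [-0.3, -0.4, -1.0]
gripper_width: 0.176
finger_force: 59.0
```

Run:
```python
from h import *
Hc();plan(W(-76,-19,68),90+HY)
c=snap('wrist','w2');c2=snap('side','s5')
P=wpts(c);P2=pts(c2)
for n,p in(('w',P),('s',P2)):
    z=p[...,2];m=(p[...,0]>.48)&(p[...,0]<.62)&(p[...,1]>.0)&(p[...,1]<.10)
    print(n,rect(p,.07,.1,.48,.64,.0,.13))
cv2.imwrite('pics/v5.png',np.hstack([cv2.resize(c['color'][:,:,::-1],(400,300)),cv2.resize(c2['color'][180:330,180:380,::-1],(400,300))]))
```

```text
holder mm [-75.4 -18.4] 110.1
tcp [0.5498 0.0523 0.1101] yawy 80.61 F [-0.3 -0.4 -1. ] t 10.63 row [ 0.004 -0.004  0.281] [ 0.    -0.001  0.003]
w (4593, np.float64(0.0931), array([557.3,  49.5]), array([30.1, 92. ]), 81.08)
s (669, np.float64(0.0897), array([558.8,  53.1]), array([31.3, 92.1]), 86.03)
```

View pics/v5.png

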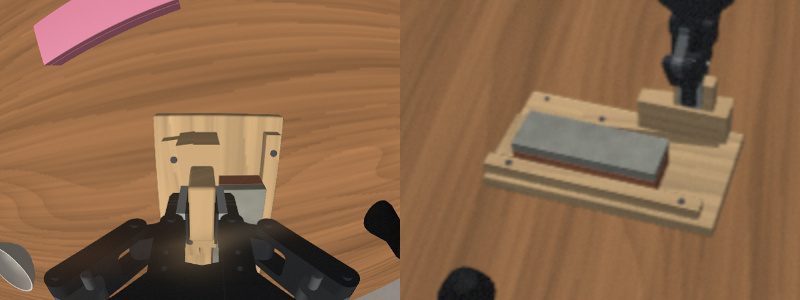

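Run:
```python
from h import *
def hf(p): q=p.reshape(-1,3); q=q[~np.isnan(q[:,0])]; return np.column_stack([(q[:,:2]-O)@A*1000,q[:,2]*1000])
for f,fn in(('w1',wpts),('s4',pts)):
    q=hf(fn(dict(np.load(f'pics/{f}.npz'))))
    m=(q[:,2]>27)&(q[:,2]<31)&(abs(q[:,0])<130)&(q[:,1]<-12)&(q[:,1]>-75)
    for x in range(-90,45,20):
        k=m&(abs(q[:,0]-x)<4); 
        if k.sum()>5: y=q[k,1]-(-.1333)*0; print(f,x,np.percentile(y,[2,98]).round(1),k.sum())
    k=(q[:,2]>27)&(q[:,2]<31)&(abs(q[:,0])<60)&(q[:,1]>30)&(q[:,1]<70);print('fence',np.percentile(q[k,1],[2,98]))
```

```text
w1 -90 [-55.8 -38.3] 109
w1 -70 [-52.7 -34.4] 101
w1 -50 [-49.8 -32. ] 98
w1 -30 [-47.2 -29.2] 92
w1 -10 [-45.  -26.7] 81
w1 10 [-42.7 -23.8] 79
w1 30 [-39.1 -22. ] 66
fence [43.70909778 61.11920282]
s4 -30 [-47.4 -28.4] 21
s4 -10 [-45.1 -26.9] 24
s4 10 [-42.5 -24.4] 18
s4 30 [-39.6 -25.1] 14
fence [42.37317231 61.23551244]
```

Call:
drive_tool:
  series:
    - [0,0,-0.006,0.08,0,0,0.003]
    - [0,0,-0.006,0.16,0,0,0.003]
    - [0,0,-0.006,0.22,0,0,0.003]
    - [0,0,-0.006,0.25,0,0,0.003]
    - [0,0,-0.006,0.26,0,0,0.003]
    - [0,0,-0.006,0.26,0,0,0.003]

```text
time: 11.23
tcp_pos: [0.5499, 0.0516, 0.0711]
tcp_rot: [-0.0, 0.083, 0.997, 0.0]
force: [0.4, 0.3, -1.1]
gripper_width: 0.178
finger_force: 59.1
```

```bash
python3 -c "
from h import *
Hc();plan(W(-75,-19.2,68.3),90+HY)"
```

```text
holder mm [-75.2 -19. ] 71.1
tcp [0.5499 0.0516 0.0711] yawy 80.43 F [ 0.4  0.3 -1.1] t 11.23 row [-0.001 -0.001  0.018] [ 0.    -0.     0.001]
```

Free so far, 3 mm left. Lower, then slide in.

Call:
drive_tool:
  series:
    - [0,0,0,0.01,0,0,0]
    - [0,0,0,0.02,0,0,0]
    - [0,0,0,0.022,0,0,0]
    - [0,0,0,0.022,0,0,0]

```text
time: 11.57
tcp_pos: [0.5504, 0.0512, 0.0684]
tcp_rot: [0.0, 0.084, 0.996, 0.0]
force: [-0.1, 0.6, -1.0]
gripper_width: 0.174
finger_force: 59.2
```

Call:
drive_tool:
  series:
    - [0,-0.015,0,0,0,0,0]
    - [0,-0.03,0.003,0,0,0,0]
    - [0,-0.045,0.005,0,0,0,0]
    - [0,-0.06,0.006,0,0,0,0]
    - [0,-0.075,0.007,0,0,0,0]
    - [0,-0.09,0.008,0,0,0,0]
    - [0,-0.09,0.008,0,0,0,0]

```text
time: 12.15
tcp_pos: [0.5639, 0.05, 0.0683]
tcp_rot: [0.0, 0.084, 0.996, 0.0]
force: [-2.6, 0.1, 4.2]
gripper_width: 0.173
finger_force: 59.7
```

```bash
python3 -c "
from h import *
Hc();plan(W(-45,-17,68.3),90+HY)"
```

```text
holder mm [-61.1 -18.2] 68.3
tcp [0.5639 0.05   0.0683] yawy 80.39 F [-2.6  0.1  4.2] t 12.15 row [-0.108  0.008  0.   ] [0.    0.    0.001]
```

Call:
drive_tool:
  series:
    - [0,-0.015,0.002,-0.002,0,0,0]
    - [0,-0.03,0.004,-0.002,0,0,0]
    - [0,-0.045,0.006,-0.002,0,0,0]
    - [0,-0.06,0.006,-0.002,0,0,0]
    - [0,-0.07,0.007,-0.002,0,0,0]
    - [0,-0.07,0.007,-0.002,0,0,0]

```text
time: 12.65
tcp_pos: [0.5729, 0.0491, 0.0685]
tcp_rot: [-0.001, 0.084, 0.997, -0.0]
force: [-6.2, -0.4, 7.7]
gripper_width: 0.176
finger_force: 60.2
```

```bash
python3 -c "
from h import *
Hc();plan(W(-45,-17,68.3),90+HY)"
```

```text
holder mm [-52.  -17.7] 68.5
tcp [0.5729 0.0491 0.0685] yawy 80.41 F [-6.2 -0.4  7.7] t 12.65 row [-0.047  0.004  0.001] [-0.001 -0.002  0.001]
```

Call:
drive_tool:
  series:
    - [0,0,0,-0.012,0,0,0]
    - [0,-0.01,0,-0.012,0,0,0]
    - [0,-0.02,0.002,-0.012,0,0,0]
    - [0,-0.03,0.003,-0.012,0,0,0]
    - [0,-0.03,0.003,-0.012,0,0,0]

```text
time: 13.07
tcp_pos: [0.5785, 0.0484, 0.0696]
tcp_rot: [-0.001, 0.084, 0.997, -0.001]
force: [-1.9, -4.3, -0.9]
gripper_width: 0.175
finger_force: 58.9
```

Call:
drive_tool:
  series:
    - [0,-0.01,0,0,0,0,0]
    - [0,-0.02,0.002,0,0,0,0]
    - [0,-0.03,0.003,0,0,0,0]
    - [0,-0.03,0.003,0,0,0,0]

```text
time: 13.4
tcp_pos: [0.582, 0.0478, 0.0695]
tcp_rot: [-0.001, 0.083, 0.997, -0.001]
force: [-4.0, -4.0, -0.1]
gripper_width: 0.173
finger_force: 59.0
```

```bash
python3 -c "
from h import *
Hc();plan(W(-45,-17,68.3),90+HY)"
```

```text
holder mm [-42.9 -17.3] 69.5
tcp [0.582  0.0478 0.0695] yawy 80.43 F [-4.  -4.  -0.1] t 13.4 row [0.014 0.002 0.008] [-0.001 -0.002  0.001]
```

Call:
drive_tool:
  series:
    - [0,0,-0.004,0.009,0,0,0]
    - [0,-0.008,-0.004,0.009,0,0,0]
    - [0,-0.016,-0.004,0.009,0,0,0]
    - [0,-0.024,-0.004,0.009,0,0,0]
    - [0,-0.024,-0.004,0.009,0,0,0]

```text
time: 13.82
tcp_pos: [0.5858, 0.0471, 0.0686]
tcp_rot: [-0.001, 0.084, 0.997, -0.0]
force: [-3.9, -4.5, 1.3]
gripper_width: 0.176
finger_force: 59.3
```

```bash
python3 -c "
from h import *
Hc();plan(W(-45,-17,68.3),90+HY)"
```

```text
holder mm [-39.1 -17.4] 68.6
tcp [0.5858 0.0471 0.0686] yawy 80.42 F [-3.9 -4.5  1.3] t 13.82 row [0.04  0.003 0.002] [-0.001 -0.001  0.001]
```

Call:
drive_tool:
  series:
    - [0,-0.008,0,0,0,0,0]
    - [0,-0.016,0,0,0,0,0]
    - [0,-0.024,0,0,0,0,0]
    - [0,-0.024,0,0,0,0,0]

```text
time: 14.15
tcp_pos: [0.5893, 0.0465, 0.0686]
tcp_rot: [-0.001, 0.084, 0.997, -0.0]
force: [-3.6, -3.8, 0.1]
gripper_width: 0.177
finger_force: 59.3
```

```bash
python3 -c "
from h import *
Hc()"
```

```text
holder mm [-35.5 -17.4] 68.6
```

Call:
drive_tool:
  series:
    - [0,-0.008,0,0,0,0,0]
    - [0,-0.016,0,0,0,0,0]
    - [0,-0.024,0,0,0,0,0]
    - [0,-0.024,0,0,0,0,0]

```text
time: 14.48
tcp_pos: [0.5921, 0.046, 0.0686]
tcp_rot: [-0.002, 0.083, 0.997, -0.0]
force: [-5.1, -3.1, 3.2]
gripper_width: 0.175
finger_force: 59.6
```

Call:
drive_tool:
  series:
    - [0,-0.008,0,0,0,0,0]
    - [0,-0.016,0,0,0,0,0]
    - [0,-0.016,0,0,0,0,0]

```text
time: 14.73
tcp_pos: [0.5925, 0.046, 0.0688]
tcp_rot: [-0.004, 0.083, 0.997, -0.0]
force: [-7.9, -2.3, 6.7]
gripper_width: 0.178
finger_force: 60.1
```

```bash
python3 -c "
from h import *
Hc()"
```

```text
holder mm [-32.2 -17.4] 68.8
```

Call:
drive_tool:
  series:
    - [0.45,0.004,0,0,0,0,0]
    - [0.45,0.004,0,0,0,0,0]
    - [0.45,0.004,0,-0.02,0,0,0]
    - [0.45,0.004,0,-0.2,0,0,0]
    - [0.45,0.004,0,-0.4,0,0,0]
    - [0,0.25,-0.02,-0.4,0,0,0]
    - [0,0.42,-0.02,-0.4,0,0,0]
    - [0,0.42,-0.02,-0.4,0,0,0]
    - [0,0.42,-0.02,-0.4,0,0,0]

```text
time: 15.48
tcp_pos: [0.5332, 0.0541, 0.1295]
tcp_rot: [0.001, 0.084, 0.996, 0.0]
force: [0.6, 0.4, 0.0]
gripper_width: 0.004
finger_force: 0.0
```

Run:
```python
from h import *
Hc();plan(W(-94,-20,35),90+HY)
c=snap('wrist','w3');c2=snap('side','s6');P2=pts(c2)
print('tab s',rect(P2,.078,.092,.5,.7,.0,.11));print('stone',rect(P2,.0455,.0492,.58,.82,-.05,.18))
cv2.imwrite('pics/v6.png',np.hstack([cv2.resize(c['color'][:,:,::-1],(400,300)),cv2.resize(c2['color'][180:330,180:380,::-1],(400,300))]))
```

```text
holder mm [-92.  -19.4] 129.5
tcp [0.5332 0.0541 0.1295] yawy 80.41 F [0.6 0.4 0. ] t 15.48 row [ 0.014 -0.005  0.63 ] [0.001 0.001 0.001]
tab s (152, np.float64(0.084), array([591. ,  46.5]), array([18.3, 40.4]), 81.83)
stone (522, np.float64(0.0485), array([650.1,  63.3]), array([ 74.3, 151.1]), 80.99)
```

View pics/v6.png

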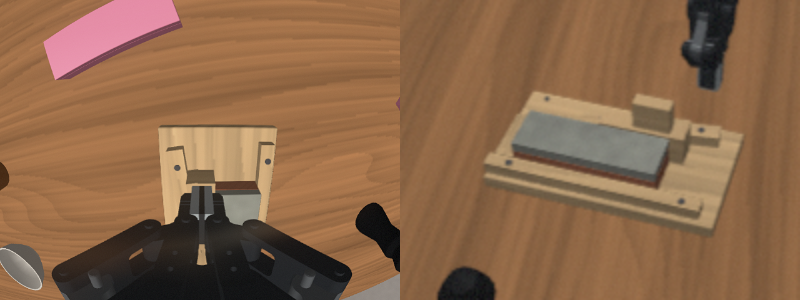

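Wedge sits upright and flush in the slot beside the seated stone, tab top at 84 mm as it should be. Now go down behind the butt.

Call:
drive_tool:
  series:
    - [0,0.02,-0.005,0.2,0,0,0]
    - [0,0.02,-0.005,0.4,0,0,0]
    - [0,0.02,-0.005,0.55,0,0,0]
    - [0,0.02,-0.005,0.61,0,0,0]
    - [0,0.02,-0.005,0.61,0,0,0]

```text
time: 16.0
tcp_pos: [0.5299, 0.0532, 0.035]
tcp_rot: [-0.002, 0.084, 0.996, 0.0]
force: [-0.4, 0.7, 0.7]
gripper_width: -0.002
finger_force: 0.0
```

Call:
drive_tool:
  series:
    - [0,-0.03,0,0,0,0,0]
    - [0,-0.06,0,0,0,0,0]
    - [0,-0.075,0,0,0,0,0]
    - [0,-0.08,0,0,0,0,0]
    - [0,-0.08,0,0,0,0,0]

```text
time: 16.42
tcp_pos: [0.5433, 0.0512, 0.0382]
tcp_rot: [0.001, 0.084, 0.996, 0.0]
force: [-0.0, 0.1, -0.5]
gripper_width: 0.006
finger_force: 0.0
```

```bash
python3 -c "
from h import *
Hc();print(A.T@env.read_state()['force'][:2])"
```

```text
holder mm [-81.6 -20.5] 38.2
[-0.03576226  0.10354793]
```

Call:
drive_tool:
  series:
    - [0,-0.01,0,0,0,0,0]
    - [0,-0.02,0,0,0,0,0]
    - [0,-0.02,0,0,0,0,0]

```text
time: 16.67
tcp_pos: [0.5441, 0.0509, 0.0373]
tcp_rot: [-0.001, 0.084, 0.996, 0.0]
force: [-2.5, 0.7, 1.9]
gripper_width: -0.003
finger_force: 1.5
```

Call:
drive_tool:
  series:
    - [0,-0.007,0,0,0,0,0]
    - [0,-0.014,0,0,0,0,0]
    - [0,-0.014,0,0,0,0,0]

```text
time: 16.92
tcp_pos: [0.5442, 0.0508, 0.037]
tcp_rot: [-0.003, 0.084, 0.996, 0.0]
force: [-6.6, 0.4, 5.8]
gripper_width: 0.003
finger_force: 3.4
```

```bash
python3 -c "
from h import *
Hc();print(A.T@env.read_state()['force'][:2])"
```

```text
holder mm [-80.7 -20.8] 37.0
[-6.60431845 -0.67927766]
```

Call:
drive_tool:
  series:
    - [0,-0.01,0,0,0,0,0]
    - [0,-0.02,0,-0.005,0,0,0]
    - [0,-0.027,0,-0.008,0,0,0]
    - [0,-0.027,0,-0.008,0,0,0]

```text
time: 17.25
tcp_pos: [0.5447, 0.0507, 0.037]
tcp_rot: [-0.007, 0.084, 0.996, 0.0]
force: [-9.9, 1.9, 4.3]
gripper_width: -0.004
finger_force: 5.5
```

Call:
drive_tool:
  series:
    - [0,-0.01,0,0,0,0,0]
    - [0,-0.015,0,-0.004,0,0,0]
    - [0,-0.015,0,-0.004,0,0,0]

```text
time: 17.5
tcp_pos: [0.5447, 0.0507, 0.0371]
tcp_rot: [-0.009, 0.084, 0.996, 0.0]
force: [-14.0, 3.6, 3.9]
gripper_width: -0.002
finger_force: 6.9
```

```bash
python3 -c "
from h import *
Hc();print(A.T@env.read_state()['force'][:2])"
```

```text
holder mm [-80.1 -20.8] 37.1
[-14.37122723   1.23599377]
```

Call:
drive_tool:
  series:
    - [0,-0.01,0,-0.002,0,0,0]
    - [0,-0.02,0,-0.004,0,0,0]
    - [0,-0.02,0,-0.004,0,0,0]

```text
time: 17.75
tcp_pos: [0.5448, 0.0506, 0.0371]
tcp_rot: [-0.012, 0.084, 0.996, 0.0]
force: [-17.2, 4.6, 5.2]
gripper_width: -0.005
finger_force: 9.0
```

Call:
drive_tool:
  series:
    - [0,-0.008,0,-0.002,0,0,0]
    - [0,-0.016,0,-0.003,0,0,0]
    - [0,-0.016,0,-0.003,0,0,0]

```text
time: 18.0
tcp_pos: [0.5449, 0.0506, 0.0372]
tcp_rot: [-0.014, 0.084, 0.996, 0.001]
force: [-21.2, 4.9, 6.8]
gripper_width: -0.004
finger_force: 10.7
```

```bash
python3 -c "
from h import *
Hc();print(A.T@env.read_state()['force'][:2])"
```

```text
holder mm [-80.  -20.9] 37.2
[-21.74957969   1.2969132 ]
```

One more small step to about 25 N, then back off.

Call:
drive_tool:
  series:
    - [0,-0.008,0,-0.002,0,0,0]
    - [0,-0.014,0,-0.003,0,0,0]
    - [0,-0.014,0,-0.003,0,0,0]
    - [0,-0.014,0,-0.003,0,0,0]

```text
time: 18.33
tcp_pos: [0.5449, 0.0506, 0.0372]
tcp_rot: [-0.016, 0.084, 0.996, 0.001]
force: [-23.4, 5.5, 6.4]
gripper_width: -0.002
finger_force: 12.2
```

Call:
drive_tool:
  series:
    - [0,0.04,0,0.005,0,0,0]
    - [0,0.1,0,0,0,0,0]
    - [0,0.17,0,0,0,0,0]
    - [0,0.22,0,0,0,0,0]
    - [0,0.22,0,0,0,0,0]

```text
time: 18.75
tcp_pos: [0.5271, 0.0538, 0.0408]
tcp_rot: [-0.0, 0.084, 0.996, 0.0]
force: [-1.2, -0.2, 0.3]
gripper_width: -0.002
finger_force: 0.0
```

Run:
```python
from h import *
Hc();print(env.read_state()['force'])
c2=snap('side','s7');P2=pts(c2)
print('tab s',rect(P2,.078,.092,.5,.7,.0,.11))
```

```text
holder mm [-98.  -20.7] 40.8
[-1.16375824 -0.16888131  0.33951902]
tab s (190, np.float64(0.084), array([563.5,  54.6]), array([69.2, 96.9]), 80.43)
```

Call:
drive_tool:
  series:
    - [0,0,0,-0.2,0,0,0]
    - [0,0,0,-0.45,0,0,0]
    - [0,0.2,0,-0.7,0,0,0]
    - [0,0.4,0,-0.95,0,0,0]
    - [0,0.4,0,-0.95,0,0,0]

```text
time: 19.22
tcp_pos: [0.4691, 0.064, 0.1877]
tcp_rot: [0.003, 0.084, 0.996, 0.0]
force: [0.4, -0.5, -0.1]
gripper_width: 0.002
finger_force: 0.0
```

Run:
```python
from h import *
for n,f in(('side',pts),('wrist',wpts)):
    P=f(snap(n,n+'8'))
    print(n,'tab',rect(P,.078,.092,.5,.7,.0,.11),'stone',rect(P,.0455,.0492,.57,.82,.035,.18),np.array(W(20,20,0)))
    q=P.reshape(-1,3);q=q[~np.isnan(q[:,0])];h=(q[:,:2]-O)@A*1000
    k=(q[:,2]>.078)&(q[:,2]<.092)&(abs(h[:,1])<40)&(h[:,0]>-75)&(h[:,0]<20);r=cv2.minAreaRect(h[k].astype(np.float32));print('tab holder',r)
```

```text
side tab (151, np.float64(0.0838), array([591.4,  47.2]), array([20.5, 39.1]), 79.56) stone (537, np.float64(0.0485), array([649.3,  73.7]), array([ 55.9, 154.2]), 82.64) [0.65028386 0.07404428 0.        ]
tab holder ((-33.557464599609375, -16.42854118347168), (20.49970245361328, 39.10700225830078), 89.26496124267578)
wrist tab (108, np.float64(0.0841), array([601.5,  42.5]), array([ 7.6, 14.7]), 80.72) stone (311, np.float64(0.0486), array([587.6,  94.8]), array([30.9, 21.9]), 80.68) [0.65028386 0.07404428 0.        ]
tab holder ((-22.775432586669922, -19.360502243041992), (14.69819164276123, 7.609926700592041), 0.4213019907474518)
```

Stone is seated, wedge is level and parallel (tab top at 84 mm, about 0.7° off), and the arm is clear.

```bash
python3 -c "
from h import *
print(env.job_done())"
```

```text
the job is handed in; nothing more can be done
None
```

I seated the stone in the corner, pushed the wedge in to about 24 N and released it, then handed the job in at about 19 s. My last images showed the stone seated and the wedge upright and parallel, but the force left on the stone can't be measured here and no verdict came back.

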